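# Draw a sealant cartridge out of the hooded counter dispenser

## Task

The sealant cartridge lying in the sheet-metal dispenser is longer than the opening between the dispenser's two hoods. Tilt it so that one end comes up out of the opening while the other end is still under its hood, draw it out, and finish holding it in the gripper, level and still, with at least 5 cm of air between it and the top of the dispenser. Do not let go of it at the end, do not drag, lift or tip the dispenser, and leave the things round it where they stand.

Things in the scene. Friction and masses are not known exactly. Their poses are not given: they have to be found in the camera images.
- dispenser: Dark grey sheet-metal tray, loose on the counter (1.8 kg), 313 (x) x 128 (y) x 84 (z) mm, a hood over each end. Origin at the centre of its underside; x along its length, away from the robot within about 20 degrees; z up. Walls 4 mm thick: inside 305 mm long (x = -152.5 to +152.5), 120 mm wide. Along the 180 mm opening the side walls are 48 mm high
- inner_floor (a point): Centre of the dispenser's inner floor, 5 mm above its underside. Two guide strips along the floor, 6 mm high, between 17 and 25 mm either side of the centre line, keep the cartridge on the centre line; it can be slid along them
- long_hood_edge (a point): Middle of the long hood's free edge, on its top: dispenser x = -72.5 mm, z = 84 mm. The hood is a flat fixed roof, 3 mm thick (underside at z = 81 mm), full width, from here to the near end at x = -156.5 mm
- short_hood_edge (a point): Middle of the short hood's free edge, on its top: dispenser x = +107.5 mm, z = 84 mm. A flat fixed roof like the other (underside z = 81 mm), from here to the far end at x = +156.5 mm
- sealant: The cartridge in the dispenser (0.39 kg): round tube, diameter 51.6 mm, length 215 mm, lying along the dispenser's x, nozzle stub away from the robot. x along the tube to the stub. Origin 25 mm below the axis; tube from x = -117 to +98 mm, stub to +117 mm. Centre of mass about x = -10 mm. Starts with its origin 0 to 25 mm beyond the dispenser's in x. Not the like cartridge on the open counter
- piston_end (a point): Centre of the tube's flat piston end face, on the axis; at the start under the long hood, the end nearest the robot
- nozzle_end (a point): Centre of the tube's other end face, on the axis, 215 mm from piston_end; the nozzle stub, 16 mm thick, sticks out 19 mm from here. At the start under the short hood
- glue_bottle: Bystander: small white glue bottle, 28 mm wide, 84 mm high, standing to the right of the dispenser; origin at the centre of its underside
- packing_tape: Bystander: roll of brown packing tape lying flat, 108 mm wide, 48 mm high, to the right of the dispenser; origin at the centre of its underside
- measure: Bystander: yellow tape measure, 76 x 74 x 34 mm, to the left of the dispenser; origin at the centre of its underside
- small_carton: Bystander: brown cardboard carton, 88 x 52 x 62 mm, to the left of the dispenser towards its far end; origin at the centre of its underside

How it is judged:
On the way:
1. the cartridge is tilted through the opening: one end is up above the hoods while the other end is still below them (((z of nozzle_end in the frame of dispenser above 0.11 m and z of piston_end in the frame of dispenser below 0.081 m) or (z of piston_end in the frame of dispenser above 0.11 m and z of nozzle_end in the frame of dispenser below 0.081 m))), for 0.1 s.
At the end, for the whole second after the job is handed in: the cartridge is gripped by the fingers and still, touches the dispenser nowhere, lies level within about 14 degrees, with both end centres at least 160 mm above the dispenser's underside (5 cm of air above the hoods); the dispenser stands within 40 mm of where it began (z of each of piston_end, nozzle_end in the frame of dispenser above 0.16 m and angle between sealant's own x axis and vertical between 1.32 and 1.82 rad and contact force between sealant and the fingers above 2 N and contact force between sealant and dispenser below 0.2 N and linear speed of sealant below 0.03 m/s and angular speed of sealant below 0.3 rad/s and distance of dispenser from where it was at the start of the episode below 0.04 m and angle between dispenser's own z axis and vertical below 0.05 rad); the arm keeps its last pose, push and grip.
It fails at once if the dispenser is dragged more than 4 cm, lifted or tipped (distance of dispenser from where it was at the start of the episode above 0.04 m or angle between dispenser's own z axis and vertical above 0.15 rad).
It fails at once if the glue bottle is moved more than 3 cm or knocked over (distance of glue_bottle from where it was at the start of the episode above 0.03 m or angle between glue_bottle's own z axis and vertical above 0.5 rad).
It fails at once if the roll of packing tape is moved more than 3 cm or knocked over (distance of packing_tape from where it was at the start of the episode above 0.03 m or angle between packing_tape's own z axis and vertical above 0.5 rad).
It fails at once if the tape measure is moved more than 3 cm or knocked over (distance of measure from where it was at the start of the episode above 0.03 m or angle between measure's own z axis and vertical above 0.5 rad).
It fails at once if the carton is moved more than 3 cm or knocked over (distance of small_carton from where it was at the start of the episode above 0.03 m or angle between small_carton's own z axis and vertical above 0.5 rad).
It also fails if it takes over 45 s, if anything falls off the work surface, if the arm or the gripper's body presses on something with over 40 N, if the wrist force passes 120 N, or if a joint passes its speed limit or range.

## Robot

A 7-joint arm with a two-finger parallel gripper is mounted at the origin on a cart in front of the work surface, level with it; the furniture and walls round the work are solid. World frame = base frame: x ahead of the robot, y to its left, z up, the work surface at z = 0. Lengths are in m, angles in rad, forces in N, time in s.
With the tool pointing down it reaches from about 0.4 to 0.875 m from the base axis. Payload 19.3 kg.
Tool frame: the origin (TCP) lies at the very end of the fingers, on their centre line; the grasp point (between the pads) lies 19 mm behind it; z points along the fingers, y is the line along which they close (so a half turn about z gives the same grasp; the last joint's range is limited). The gripper opens to 85 mm and grips with 20 to 120 N. Pads are 22 mm wide; open, the fingers measure 114 mm over their backs; the gripper's body (76 mm by 85 mm) begins 54 mm behind the grasp point. The pads swing forward as they close: fully open they stand 13 mm farther back than shut.
Start: joints at [-1.187, 0.521, -0.036, 1.599, 0.021, 1.021, -0.113], TCP at [0.274, 0.562, 0.203] pointing down, gripper open.
Joint ranges: [-2.91, 2.91], [-0.3, 2.13], [-1.5, 1.42], [0.17, 2.43], [-1.26, 4.41], [0.16, 1.93], [-2.52, 2.52]. Speed limits (rad/s): [1.89, 1.89, 2.39, 2.39, 3.01, 3.01, 3.01].

## Interface

Orientations are given as [roll, pitch, yaw] about the fixed x, y, z axes, in that order (R = Rz(yaw) Ry(pitch) Rx(roll)).
In Python, from workcell import monitor, viewer, bot gives the robot as it stands.
- The arm moves only by the tool move_arm, never from a script. Its arguments are lists of equal length, an entry for each row: "gripper": the opening, from 0 (shut) to 1 (fully open); "linear": the shift along the tool's x, y, z in cm, a list of three; "twist": the turn about the tool's z in degrees. A call has 1 to 8 rows; each row shifts and turns the commanded pose from where the row before left it, along the tool's axes as they then stand; what a row does not reach is not made up. A row lasts 1/10 s, in which the tool goes at most 50 mm and 8.59 degrees, less where a joint would pass 70% of its speed; a pose out of reach is approached as far as the arm can. A call with a gripper value outside its range is refused whole. The fingers move at their own pace and stop on an object; "squeeze" is the grip in N (left out, the last holds). Time passes only in rows, so rows that do not move let the fingers close. It gives the time, the measured TCP pose, the force, the opening and the grip force at its end, in the units of the state.
- monitor.observe(): the state, without advancing time (a new reading comes with each control period).
- viewer.grab_frame(name): name is "scene" or "top"; returns a dict with "img" (400x640x3 uint8, red, green, blue), "K" (3x3 intrinsics, pixels), "k1" (the pictures are not rectified: a ray, as slopes to the right and down, at radius r is drawn at 1 + k1 r^2 times it, then the intrinsics apply), "eye" and "rotation" of the camera in the world. Camera axes: x right, y up, looking along -z (the intrinsics and any distortion apply to the point x, -y, -z); pixel columns grow to the right and rows downward; lengths in m; the calibration is good to about 2 mm. A picture is of the moment at which its call begins. There is no depth.
- bot.job_done(): hands the job in; it is judged then, once.
The state is a dict: "clock": time; "qpos": joint angles; "qd": joint speeds; "joint_efforts": joint torques, N m; "position": TCP position; "tool_rot": TCP orientation; "force": force on the tool from outside, world axes, zero at the start; "moment": the same for the moment, N m; "grip_width": finger opening in m; "finger_force": force on a finger pad.
Only numpy, scipy, OpenCV 4.12 (cv2) and the standard library are available. Lean on these libraries where they do the work, as an engineer would, in place of code of your own. Each camera call takes 0.05 s, during which the arm holds its last target. There are 200 camera calls.

## Working session

There is one attempt and no reset: what is moved stays moved. The work goes in short steps, Python scripts to look and compute and a tool call to move; the robot and the scene stay as the last step left them, time stands still between calls to the robot, and variables do not carry over. Pictures are saved under pics/ and viewed, at most 10 in all, crops included, and the job is handed in when it is done.

Besides the shell and the picture viewer there is one more tool, called after "Emit:" as name([rows], argument=value, ...), one row to a line, values as JSON. move_arm: Moves the arm, as the interface text tells. Its arguments: {"type":"object","properties":{"gripper":{"type":"array"},"linear":{"type":"array"},"twist":{"type":"array"},"squeeze":{"type":"number"}},"required":["gripper","linear","twist"]}

```bash
mkdir -p pics; python3 - <<'E'
from workcell import monitor, viewer, bot
import cv2, pickle
print(monitor.observe())
for n in("scene","top"):
    f=viewer.grab_frame(n); pickle.dump(f,open(f"{n}0.pkl","wb"))
    print(n,f["K"],f["k1"],f["eye"],f["rotation"])
    cv2.imwrite(f"pics/{n}0.png",cv2.cvtColor(f["img"],cv2.COLOR_RGB2BGR))
E
```

```text
{'clock': 0.0, 'qpos': array([-1.18719643,  0.52202697, -0.03632125,  1.59997727,  0.02120338,
        1.02111096, -0.11280902]), 'qd': array([-6.36452702e-04, -3.59222907e-04, -6.52876356e-04,  1.84902980e-03,
        3.05021990e-05,  3.52954858e-04, -2.18387579e-03]), 'joint_efforts': array([-1.07701868e-03, -9.27098393e+01,  1.97959319e+00, -3.69925296e+01,
        1.77189731e-02,  8.29733850e-03, -3.53883433e-05]), 'position': array([0.273871  , 0.56139959, 0.20272876]), 'tool_rot': array([-3.14045853e+00,  8.69681847e-05,  2.68776968e+00]), 'force': array([-0.13035201,  0.33561392, -1.13795099]), 'moment': array([-0.05618078,  0.01502479, -0.01195736]), 'finger_force': 0.0, 'grip_width': 0.08543476835295777}
scene [[449.23632762   0.         316.42525499]
 [  0.         449.23632762 199.88960237]
 [  0.           0.           1.        ]] 0.031931960095440005 [-0.03624495 -0.83387007  0.6428236 ] [ 1.00480741  0.00565779 -0.71866715]
top [[386.26481088   0.         319.90828472]
 [  0.         386.26481088 203.01620197]
 [  0.           0.           1.        ]] -0.07507248833102825 [ 0.4110322  -0.14916093  1.01459759] [ 0.15210863  0.00760534 -1.57769638]
```

View pics/scene0.png

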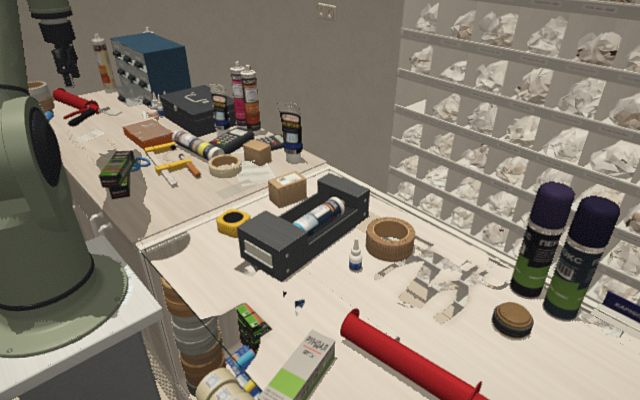

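View pics/top0.png

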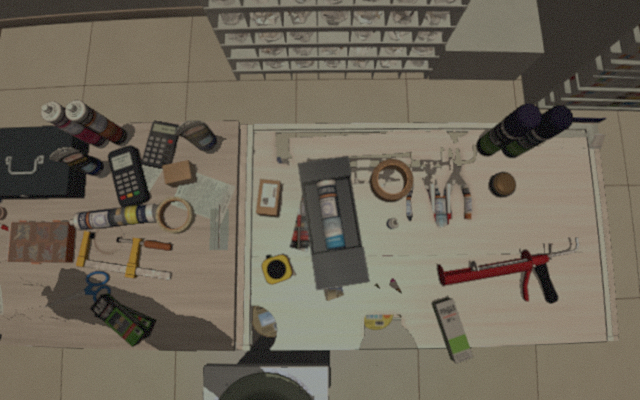

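The scene view shows the dispenser at about (305,225), with the bottle at (356,255) and the tape at (390,238). In the top view the dispenser runs from (327,160) down to (341,288), the carton is at (269,197), the measure at (277,268), and the bottle at (392,223).

```bash
python3 - <<'E'
import cv2
i=cv2.imread("pics/top0.png")[148:298,250:420]
cv2.imwrite("pics/c1.png",cv2.convertScaleAbs(cv2.resize(i,None,fx=4,fy=4,interpolation=cv2.INTER_CUBIC),alpha=1.5,beta=20))
E
cat > h.py <<'E'
import numpy as np,cv2,pickle
from scipy.spatial.transform import Rotation as R
def cam(f):
    return R.from_euler('xyz',f["rotation"]).as_matrix(),np.array(f["eye"])
def ray(f,px):
    M,e=cam(f);K=f["K"]
    d=np.array([(px[0]-K[0,2])/K[0,0],(px[1]-K[1,2])/K[1,1]]);s=d.copy()
    for _ in range(20): s=d/(1+f["k1"]*(s@s))
    return e,M@np.array([s[0],-s[1],-1])
def at_z(f,px,z):
    e,d=ray(f,px);return e+d*(z-e[2])/d[2]
def proj(f,P):
    M,e=cam(f);c=(np.atleast_2d(P)-e)@M
    s=np.c_[c[:,0]/-c[:,2],-c[:,1]/-c[:,2]];s=s*(1+f["k1"]*(s**2).sum(1))[:,None]
    return s*f["K"][0,0]+f["K"][:2,2]
E
```

```text
(no output)
```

View pics/c1.png

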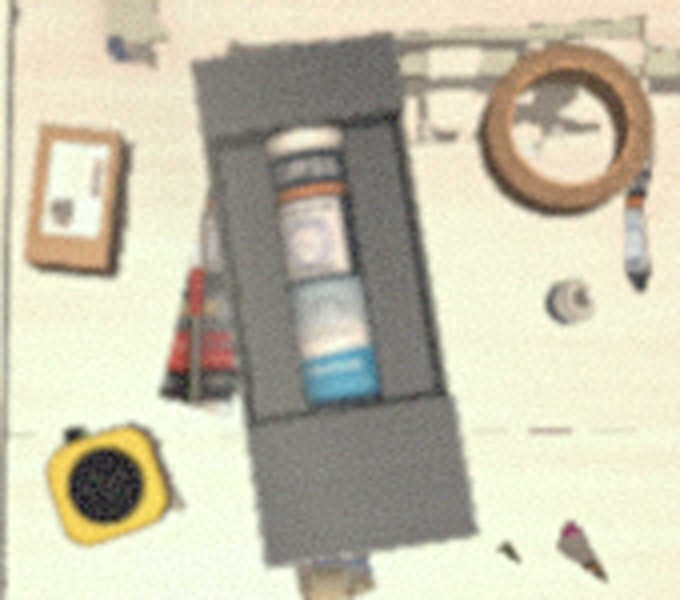

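The crop shows hood corners at (193,62), (394,33), (268,564) and (477,532), and free edges (208,143)-(403,113) and (249,425)-(447,395). The tube's visible far end is a white rim at about (305,130), and its axis runs through (343,395).

```bash
cat > fit.py <<'E'
from h import *
from scipy.optimize import least_squares
f=pickle.load(open("top0.pkl","rb"))
c=lambda u,v:(250+(u+.5)/4-.5,148+(v+.5)/4-.5)
obj=np.array([[.1565,.064],[.1565,-.064],[-.1565,.064],[-.1565,-.064],[.1075,.064],[.1075,-.064],[-.0725,.064],[-.0725,-.064]])
px=np.array([c(*p) for p in [(193,62),(394,33),(268,564),(477,532),(208,143),(403,113),(249,425),(447,395)]])
W=lambda p,o:np.c_[p[0]+np.cos(p[2])*o[:,0]-np.sin(p[2])*o[:,1],p[1]+np.sin(p[2])*o[:,0]+np.cos(p[2])*o[:,1],np.full(len(o),.084)]
r=least_squares(lambda p:(proj(f,W(p,obj))-px).ravel(),[.5,-.1,.1])
if __name__=="__main__":
    p=r.x;print(p,np.degrees(p[2]),r.fun.round(1))
    Rz=np.array([[np.cos(p[2]),-np.sin(p[2])],[np.sin(p[2]),np.cos(p[2])]])
    def d(u,v,z): return ((at_z(f,c(u,v),z)[:2]-p[:2])@Rz).round(4)
    # tube axis at z .0368? (floor .005+.0258), top .0566
    for u,v in[(268,150),(338,150),(304,130),(305,155),(306,400),(380,395)]: print(u,v,d(u,v,.0308),d(u,v,.0566))
    for n,u,v,z in[("tapeL",483,130,.024),("tapeB",558,212,.0),("bottle",572,300,.084),("cartonR",118,270,.062),("measR",168,490,.034)]: print(n,at_z(f,c(u,v),z).round(3),d(u,v,z))
    s=pickle.load(open("scene0.pkl","rb"))
    q=proj(s,W(p,obj));print(q.round(0).tolist())
    i=cv2.cvtColor(s["img"],cv2.COLOR_RGB2BGR)
    i=cv2.resize(i,None,fx=5,fy=5,interpolation=cv2.INTER_CUBIC)
    for a,b in q: cv2.circle(i,(int((a+.5)*5-.5),int((b+.5)*5-.5)),3,(0,0,255),1)
    for k in (-.117,.098):   # tube axis-top points for origin offset
      for off in (0,.01,.02):
        t=W(p,np.array([[k+off,0]]));t[:,2]=.0566
        a,b=proj(s,t)[0];cv2.circle(i,(int(a*5+2),int(b*5+2)),3,(0,255,0),1)
    cv2.imwrite("pics/c2.png",i[810:1390,1170:1960])
E
python3 fit.py
```

```text
[ 0.50951021 -0.1733434   0.14277879] 8.18062214873873 [-0.6 -0.4  0.1 -0.7 -0.7  1.5  0.5  1.2 -1.5 -1.5  1.1 -1.7 -1.1  0.9
  2.2  0.3]
268 150 [0.1039 0.0243] [0.0988 0.0246]
338 150 [ 0.0971 -0.0206] [ 0.0921 -0.0191]
304 130 [ 0.1135 -0.0008] [0.1081 0.0002]
305 155 [0.0971 0.001 ] [0.0921 0.002 ]
306 400 [-0.0592  0.0243] [-0.0602  0.0247]
380 395 [-0.0632 -0.0225] [-0.064  -0.0209]
tapeL [ 0.623 -0.275  0.024] [ 0.0974 -0.117 ]
tapeB [ 0.572 -0.327  0.   ] [ 0.0396 -0.1608]
bottle [ 0.504 -0.319  0.084] [-0.0259 -0.1433]
cartonR [ 0.527 -0.041  0.062] [0.0366 0.1282]
measR [ 0.392 -0.071  0.034] [-0.1021  0.1185]
[[329.0, 171.0], [370.0, 188.0], [236.0, 225.0], [279.0, 250.0], [317.0, 178.0], [358.0, 196.0], [265.0, 209.0], [307.0, 231.0]]
```

View pics/c2.png

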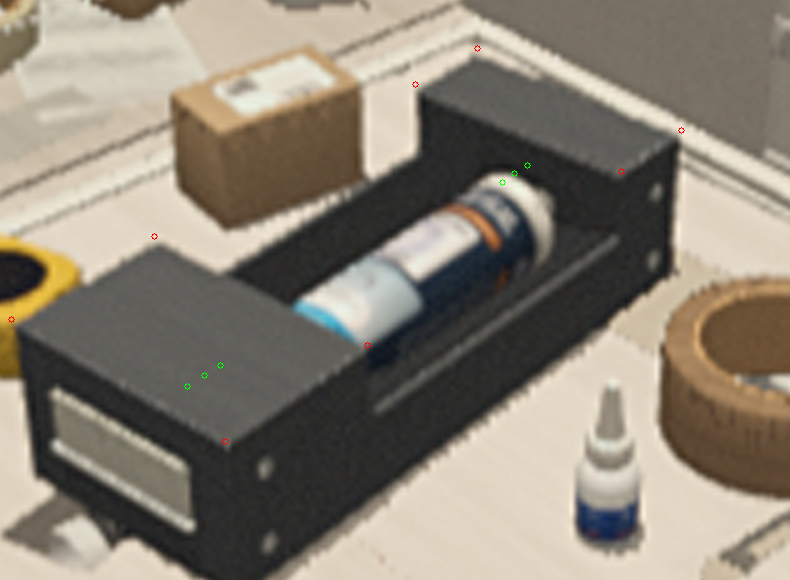

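The enlarged scene crop shows the tube's nozzle rim at about (525,178) and clear of the hood. The hood corners sit about 1.5 px off the top-only fit, so I'll fit both views together.

```bash
python3 - <<'E'
from fit import *
s=pickle.load(open("scene0.pkl","rb"))
d=lambda u,v:(234+(u+.5)/5-.5,162+(v+.5)/5-.5)
sp=np.array([d(*q) for q in [(480,57),(680,140),(160,247),(18,330)]])
so=np.array([[.1565,.064],[.1565,-.064],[-.0725,.064],[-.1565,.064]])
so=np.r_[so,[[-.1565,-.064],[-.0725,-.064],[.1075,.064],[.1075,-.064]]]
sp=np.r_[sp,[d(*q) for q in [(232,447),(372,352),(420,95),(620,178)]]]
g=least_squares(lambda p:np.r_[(proj(f,W(p,obj))-px).ravel(),(proj(s,W(p,so))-sp).ravel()],r.x,loss='soft_l1')
p=g.x;print(p,np.degrees(p[2]));print((proj(f,W(p,obj))-px).round(1).tolist(),(proj(s,W(p,so))-sp).round(1).tolist())
Rz=np.array([[np.cos(p[2]),-np.sin(p[2])],[np.sin(p[2]),np.cos(p[2])]])
for F,q in((f,c(304,130)),(s,d(525,178))): print("end top",((at_z(F,q,.0566)[:2]-p[:2])@Rz).round(4))
for x in(.022,):print("grip",p[:2]+Rz@[x,0])
E
```

```text
[ 0.509014   -0.17562502  0.14732375] 8.441029354073768
[[0.1, -0.1], [0.8, -0.6], [0.6, 1.7], [1.7, 1.2], [-0.8, -1.2], [1.8, -1.6], [-0.0, 1.2], [3.2, 0.4]] [[-0.4, -1.4], [0.8, -1.6], [-0.6, -1.6], [-0.7, -1.4], [-0.4, -0.3], [-0.2, -0.8], [-0.7, -1.7], [0.8, -1.0]]
end top [0.1089 0.0019]
end top [ 0.109  -0.0045]
grip [ 0.53077569 -0.17239561]
```

Emit:
move_arm([
  [0, 0, -3],
  [0, 0, -2],
  [0, 0, 0],
  [0, 0, 0],
  [0, 0, 0],
  [0, 0, 0],
  [0, 0, 0],
  [0, 0, 0],
], gripper=[1, 1, 1, 1, 1, 1, 1, 1], twist=[8, 8, 8, 8, 8, 8, 8, 8], squeeze=20)

```text
clock: 0.9
position: [0.2739, 0.5615, 0.253]
tool_rot: [-3.141, 0.001, 1.565]
force: [-0.9, -0.3, 0.7]
grip_width: 0.0854
finger_force: 0.0
```

Emit:
move_arm([
  [-4.6, 1.6, 0],
  [-4.6, 1.6, 0],
  [-4.6, 1.6, 0],
  [-4.6, 1.6, 0],
  [-4.6, 1.6, 0],
  [-4.6, 1.6, 0],
  [-4.6, 1.6, 0],
  [-4.6, 1.6, 0],
], gripper=[1, 1, 1, 1, 1, 1, 1, 1], twist=[0, 0, 0, 0, 0, 0, 0, 0])

```text
clock: 1.7
position: [0.4021, 0.1918, 0.2533]
tool_rot: [-3.142, -0.0, 1.571]
force: [1.2, -0.2, 0.2]
grip_width: 0.0858
finger_force: 0.0
```

Emit:
move_arm([
  [-4.6, 1.6, 0],
  [-4.6, 1.6, 0],
  [-4.6, 1.6, 0],
  [-4.6, 1.6, 0],
  [-4.6, 1.6, 0],
  [-4.6, 1.6, 0],
  [-4.6, 1.6, 0],
  [-4.0, 1.6, 0],
], gripper=[1, 1, 1, 1, 1, 1, 1, 1], twist=[0, 0, 0, 0, 0, 0, 0, 0])

```text
clock: 2.5
position: [0.5301, -0.1707, 0.2532]
tool_rot: [-3.141, 0.0, 1.57]
force: [-0.2, 0.7, 0.4]
grip_width: 0.0855
finger_force: 0.0
```

Emit:
move_arm([
  [0, 0, 0],
  [0, 0, 0],
  [0, 0, 0],
  [0, 0, 0],
  [0, 0, 0],
  [0, 0, 0],
  [0, 0, 0],
  [0, 0, 0],
], gripper=[1, 1, 1, 1, 1, 1, 1, 1], twist=[8.5, 8.5, 8.5, 8.5, 8.5, 8.5, 8.5, 8.5])

```text
clock: 3.3
position: [0.5298, -0.1682, 0.2531]
tool_rot: [-3.141, 0.0, 0.378]
force: [-0.7, -0.3, 0.4]
grip_width: 0.0852
finger_force: 0.0
```

Emit:
move_arm([
  [0, 0, 0],
  [0, 0, 0],
  [0.25, 0.35, 4],
  [0, 0, 4],
  [0, 0, 3.5],
  [0, 0, 0],
], gripper=[0.78, 0.78, 0.78, 0.78, 0.78, 0.78], twist=[7, 6.6, 0, 0, 0, 0])

```text
clock: 3.9
position: [0.5308, -0.1705, 0.1349]
tool_rot: [-3.14, 0.006, 0.147]
force: [-0.0, 0.3, 0.6]
grip_width: 0.0666
finger_force: 0.0
```

```bash
python3 - <<'E'
from workcell import monitor, viewer
import cv2
o=monitor.observe();print(o["position"],o["tool_rot"],o["grip_width"])
a=viewer.grab_frame("top")["img"][150:290,270:400];b=viewer.grab_frame("scene")["img"][150:290,230:390]
r=lambda i:cv2.convertScaleAbs(cv2.resize(i,(400,400*i.shape[0]//i.shape[1]),interpolation=cv2.INTER_CUBIC),alpha=1.4)
a,b=r(a),r(b);h=min(len(a),len(b))
cv2.imwrite("pics/d1.png",cv2.cvtColor(cv2.hconcat([a[:h],b[:h]]),cv2.COLOR_RGB2BGR))
E
```

```text
[ 0.53083432 -0.1705474   0.13489648] [-3.13975618  0.00580307  0.1465151 ] 0.06663518769267453
```

View pics/d1.png

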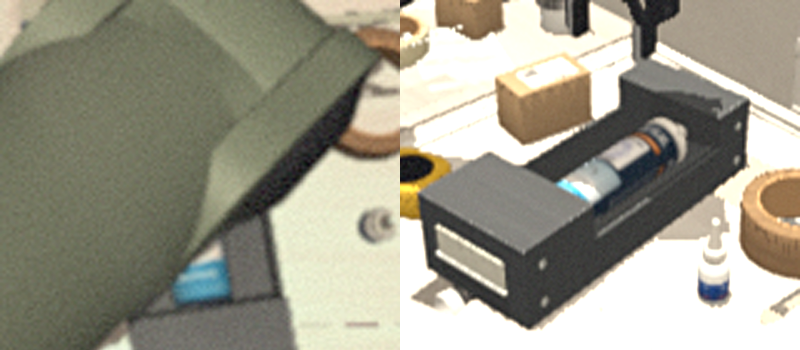

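The left half shows only the arm over the dispenser. The right half shows the fingertips at about scene pixels (302,163) and (332,173); I'll compare them with the projected tips.

```bash
python3 - <<'E'
from h import *
s=pickle.load(open("scene0.pkl","rb"))
t=np.array([.531,-.1705,.135]);y=np.array([.147,-.989,0])
print(proj(s,[t-y*.04,t,t+y*.04]))
from workcell import viewer
i=viewer.grab_frame("scene")["img"][90:240,240:400]
cv2.imwrite("pics/d2.png",cv2.cvtColor(cv2.resize(i,None,fx=4,fy=4,interpolation=cv2.INTER_CUBIC),cv2.COLOR_RGB2BGR))
E
```

```text
[[300.12985642 176.74987836]
 [313.34350365 182.36846192]
 [327.1436255  188.23529205]]
```

View pics/d2.png

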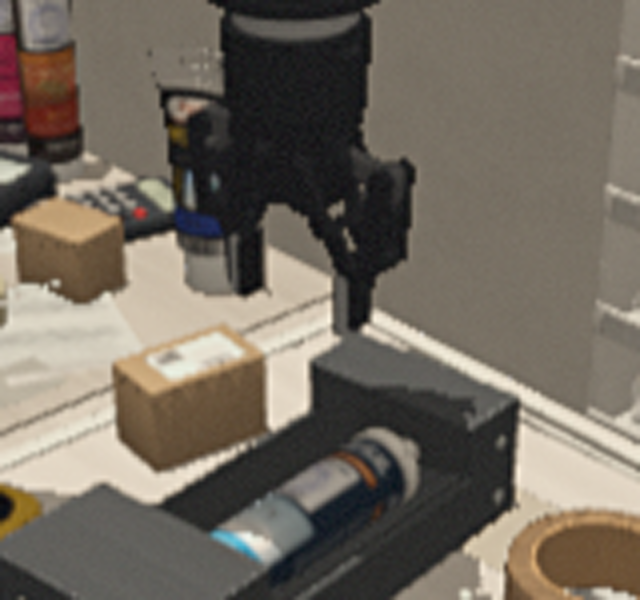

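The fingertips are at crop (250,293) and (350,333), about 14 px above the projection. I'll check this against the start picture, where the tips are near (72,85).

```bash
python3 - <<'E'
from h import *
s=pickle.load(open("scene0.pkl","rb"))
t=np.array([.274,.5614,.2027]);a=2.6878;y=np.array([np.sin(a),-np.cos(a),0])
for dz in (0,.013,.04): print(proj(s,[t-y*.05+[0,0,dz],t+[0,0,dz],t+y*.05+[0,0,dz]]).round(1).tolist())
t=np.array([.531,-.1705,.135]);print([proj(s,t+[0,0,k]).round(1).tolist() for k in(.01,.02,.03,.04)])
i=s["img"][20:120,30:110]
cv2.imwrite("pics/d3.png",cv2.cvtColor(cv2.resize(i,None,fx=5,fy=5,interpolation=cv2.INTER_CUBIC),cv2.COLOR_RGB2BGR))
E
```

```text
[[74.5, 101.5], [77.5, 95.6], [80.3, 90.0]]
[[73.0, 97.0], [76.1, 91.1], [79.0, 85.7]]
[[70.0, 87.3], [73.2, 81.7], [76.2, 76.5]]
[[[313.3, 178.5]], [[313.3, 174.6]], [[313.2, 170.6]], [[313.2, 166.6]]]
```

View pics/d3.png

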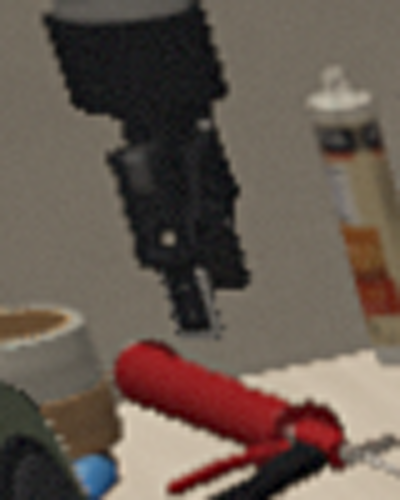

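Both pictures put the open fingertips about 35–40 mm behind the stated TCP. I'll descend part way and check again from close up.

Emit:
move_arm([
  [0.2, 0, 3],
  [0, 0, 3],
  [0, 0, 3],
  [0, 0, 0],
  [0, 0, 0],
], gripper=[0.78, 0.78, 0.78, 0.78, 0.78], twist=[0, 0, 0, 0, 0])

```text
clock: 4.55
position: [0.5357, -0.1716, 0.0501]
tool_rot: [3.141, -0.001, 0.146]
force: [-0.1, -0.7, 1.3]
grip_width: 0.0666
finger_force: 0.0
```

```bash
python3 - <<'E'
from h import *
from workcell import viewer,monitor
o=monitor.observe();t=o["position"];print(t,o["tool_rot"])
f=viewer.grab_frame("scene");pickle.dump(f,open("s2.pkl","wb"))
y=np.array([.147,-.989,0])
print([proj(f,t+k*y+[0,0,z]).round(1).tolist() for k in(-.04,.04) for z in (0,.02,.04)])
i=f["img"][140:270,250:400]
cv2.imwrite("pics/d4.png",cv2.convertScaleAbs(cv2.cvtColor(cv2.resize(i,None,fx=4.5,fy=4.5,interpolation=cv2.INTER_CUBIC),cv2.COLOR_RGB2BGR),alpha=1.6,beta=15))
E
```

```text
[ 0.53573959 -0.17161986  0.0501496 ] [ 3.14089482e+00 -1.37164503e-03  1.46389166e-01]
[[[302.8, 207.1]], [[302.7, 200.1]], [[302.5, 192.9]], [[328.7, 219.3]], [[328.8, 212.1]], [[328.9, 204.8]]]
```

View pics/d4.png

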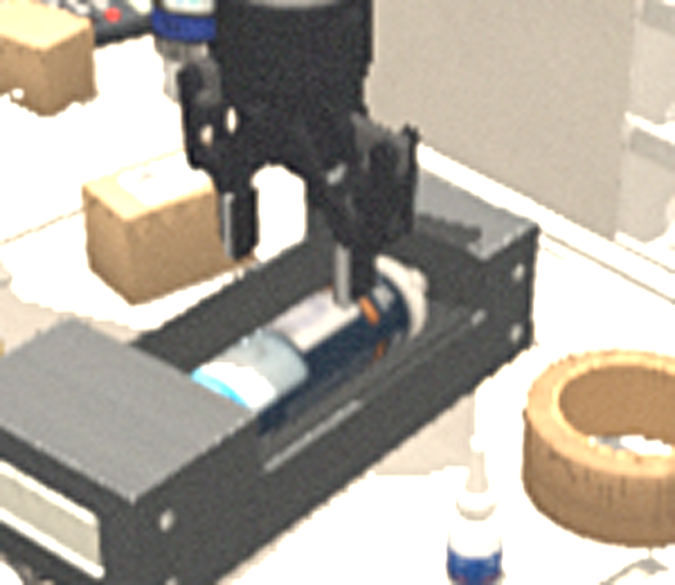

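The tips are at crop (238,258) and (358,303), so again about 30 mm above the reported TCP. They straddle the tube. I'll descend with force checks, and the closed width will show whether the pads reach the axis.

Emit:
move_arm([
  [0, 0, 1],
  [0, 0, 1],
  [0, 0, 1],
  [0, 0, 0.5],
  [0, 0, 0],
], gripper=[0.78, 0.78, 0.78, 0.78, 0.78], twist=[0, 0, 0, 0, 0])

```text
clock: 5.1
position: [0.5344, -0.1711, 0.0125]
tool_rot: [-3.141, 0.001, 0.146]
force: [0.9, 0.3, 0.1]
grip_width: 0.0667
finger_force: 0.0
```

Emit:
move_arm([
  [0, 0, 0],
  [0, 0, 0],
  [0, 0, 0],
  [0, 0, 0],
  [0, 0, 0],
  [0, 0, 0],
], gripper=[0.4, 0.4, 0.4, 0.4, 0.4, 0.4], twist=[0, 0, 0, 0, 0, 0], squeeze=20)

```text
clock: 5.7
position: [0.535, -0.1703, 0.014]
tool_rot: [-3.14, -0.0, 0.147]
force: [-4.1, 6.0, 11.7]
grip_width: 0.0425
finger_force: 19.1
```

The closed width of 42.5 mm means the pads stopped about 15 mm above the axis. The tips therefore really are about 30 mm higher than reported, as in the pictures. I'll reopen, go 2.7 cm lower, and grip again.

Emit:
move_arm([
  [0, 0, 0],
  [0, 0, 0],
  [0, 0, 0],
  [0, 0, 0],
  [0, 0, 0],
], gripper=[0.78, 0.78, 0.78, 0.78, 0.78], twist=[0, 0, 0, 0, 0])

```text
clock: 6.2
position: [0.5349, -0.1711, 0.0133]
tool_rot: [3.142, 0.0, 0.147]
force: [0.3, -0.8, -0.8]
grip_width: 0.0663
finger_force: 0.0
```

Emit:
move_arm([
  [0, 0, 0.8],
  [0, 0, 0.8],
  [0, 0, 0.6],
  [0, 0, 0.5],
  [0, 0, 0],
], gripper=[0.78, 0.78, 0.78, 0.78, 0.78], twist=[0, 0, 0, 0, 0])

```text
clock: 6.7
position: [0.5345, -0.1711, -0.0145]
tool_rot: [-3.141, 0.001, 0.146]
force: [-0.0, 0.3, 0.4]
grip_width: 0.0667
finger_force: 0.0
```

Emit:
move_arm([
  [0, 0, 0],
  [0, 0, 0],
  [0, 0, 0],
  [0, 0, 0],
  [0, 0, 0],
  [0, 0, 0],
], gripper=[0.4, 0.4, 0.4, 0.4, 0.4, 0.4], twist=[0, 0, 0, 0, 0, 0], squeeze=20)

```text
clock: 7.3
position: [0.5348, -0.1707, -0.0135]
tool_rot: [-3.141, 0.0, 0.147]
force: [-2.8, 4.3, 4.4]
grip_width: 0.0508
finger_force: 21.3
```

The grip is now on the diameter (50.8 mm). Next I lift 3 mm and slide the tube toward the robot by 3.3 cm to clear the stub from the short hood.

Emit:
move_arm([
  [0, 0, -0.4],
  [-0.8, 0, 0],
  [-0.8, 0, 0],
  [-0.8, 0, 0],
  [-0.8, 0, 0],
  [-0.1, 0, 0],
  [0, 0, 0],
], gripper=[0.4, 0.4, 0.4, 0.4, 0.4, 0.4, 0.4], twist=[0, 0, 0, 0, 0, 0, 0])

```text
clock: 8.0
position: [0.5022, -0.176, -0.0096]
tool_rot: [-3.142, -0.0, 0.146]
force: [0.4, -0.7, -4.6]
grip_width: 0.0504
finger_force: 21.9
```

Emit:
move_arm([
  [0, 0, -0.7],
  [0, 0, -0.7],
  [0, 0, -0.6],
  [0, 0, 0],
  [0, 0, 0],
], gripper=[0.4, 0.4, 0.4, 0.4, 0.4], twist=[0, 0, 0, 0, 0])

```text
clock: 8.5
position: [0.5025, -0.1757, 0.0105]
tool_rot: [3.142, -0.0, 0.147]
force: [0.4, 1.0, -3.6]
grip_width: 0.0511
finger_force: 22.2
```

Emit:
move_arm([
  [0, 0, -0.4],
  [0, 0, -0.4],
  [0, 0, -0.2],
  [0, 0, 0],
], gripper=[0.4, 0.4, 0.4, 0.4], twist=[0, 0, 0, 0])

```text
clock: 8.9
position: [0.5024, -0.1759, 0.0206]
tool_rot: [3.141, -0.0, 0.147]
force: [0.2, -0.3, -6.1]
grip_width: 0.0508
finger_force: 22.6
```

Emit:
move_arm([
  [0, 0, -0.4],
  [0, 0, -0.4],
  [0, 0, -0.4],
  [0, 0, -0.2],
  [0, 0, 0],
], gripper=[0.4, 0.4, 0.4, 0.4, 0.4], twist=[0, 0, 0, 0, 0])

```text
clock: 9.4
position: [0.5024, -0.1759, 0.0346]
tool_rot: [3.141, -0.0, 0.147]
force: [0.5, 0.4, -5.4]
grip_width: 0.0506
finger_force: 22.4
```

```bash
python3 - <<'E'
from h import *
from workcell import viewer,monitor
o=monitor.observe();print(o["position"],o["force"],o["moment"])
f=viewer.grab_frame("scene");pickle.dump(f,open("s3.pkl","wb"))
i=f["img"][140:270,250:400]
cv2.imwrite("pics/d5.png",cv2.convertScaleAbs(cv2.cvtColor(cv2.resize(i,None,fx=4.5,fy=4.5,interpolation=cv2.INTER_CUBIC),cv2.COLOR_RGB2BGR),alpha=1.6,beta=15))
E
```

```text
[ 0.50236376 -0.1759019   0.03460477] [ 0.53963867  0.38215735 -5.44226558] [ 0.11380681 -0.28414692 -0.01596454]
```

View pics/d5.png

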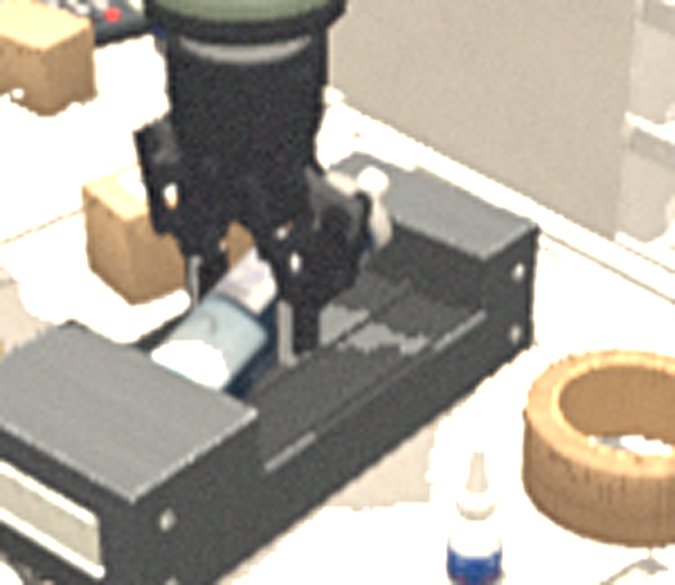

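The tube is tilted, with the stub up at crop (372,182) above the short hood and the piston end under the long hood. The dispenser hasn't moved. I'll now draw it out along its axis.

Emit:
move_arm([
  [0.8, 0, -0.5],
  [1, 0, -0.5],
  [1, 0, -0.5],
  [0, 0, 0],
  [0, 0, 0],
], gripper=[0.4, 0.4, 0.4, 0.4, 0.4], twist=[0, 0, 0, 0, 0])

```text
clock: 9.95
position: [0.5303, -0.1717, 0.0493]
tool_rot: [3.141, -0.0, 0.147]
force: [1.6, 0.3, -4.8]
grip_width: 0.0511
finger_force: 22.5
```

Emit:
move_arm([
  [1, 0, -0.5],
  [1, 0, -0.5],
  [1, 0, -0.5],
  [1, 0, -0.5],
  [0, 0, 0],
], gripper=[0.4, 0.4, 0.4, 0.4, 0.4], twist=[0, 0, 0, 0, 0])

```text
clock: 10.45
position: [0.5714, -0.1657, 0.07]
tool_rot: [3.141, -0.002, 0.148]
force: [-0.3, 0.1, -4.6]
grip_width: 0.0508
finger_force: 22.6
```

Emit:
move_arm([
  [1, 0, -0.5],
  [0.8, 0, -0.6],
  [0, 0, -1.2],
  [0, 0, -1.5],
  [0, 0, -1.5],
  [0, 0, -1.5],
  [0, 0, -1],
  [0, 0, 0],
], gripper=[0.4, 0.4, 0.4, 0.4, 0.4, 0.4, 0.4, 0.4], twist=[0, 0, 0, 0, 0, 0, 0, 0])

```text
clock: 11.25
position: [0.588, -0.1635, 0.149]
tool_rot: [3.141, -0.002, 0.147]
force: [-0.5, -0.1, -4.4]
grip_width: 0.0511
finger_force: 22.6
```

```bash
python3 - <<'E'
from h import *
from workcell import viewer,monitor
o=monitor.observe();print(o["position"],o["force"],o["moment"])
f=viewer.grab_frame("scene");pickle.dump(f,open("s4.pkl","wb"))
i=f["img"][100:260,230:410]
cv2.imwrite("pics/d6.png",cv2.convertScaleAbs(cv2.cvtColor(cv2.resize(i,None,fx=3.7,fy=3.7,interpolation=cv2.INTER_CUBIC),cv2.COLOR_RGB2BGR),alpha=1.3,beta=15))
E
```

```text
[ 0.58797383 -0.16351707  0.14898359] [-0.51307534 -0.14559364 -4.42322992] [-0.04296418 -0.09286554 -0.03411234]
```

View pics/d6.png

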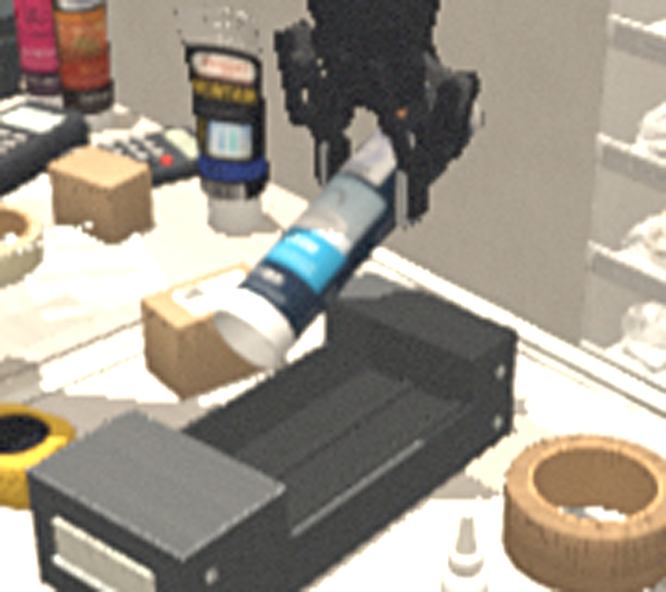

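It is fully out and still tilted nose-up: piston face at crop (250,335), with the dispenser and bystanders in place. I'll bring the low end back over the long hood and press it down gently to level the tube.

Emit:
move_arm([
  [-1.5, 0, 0],
  [-2, 0, 0],
  [-2, 0, 0],
  [-1, 0, 0],
  [0, 0, 1.3],
  [0, 0, 1],
  [0, 0, 0],
], gripper=[0.4, 0.4, 0.4, 0.4, 0.4, 0.4, 0.4], twist=[0, 0, 0, 0, 0, 0, 0])

```text
clock: 12.0
position: [0.523, -0.1722, 0.1224]
tool_rot: [-3.141, 0.002, 0.147]
force: [-0.5, -0.5, -4.1]
grip_width: 0.0508
finger_force: 22.4
```

Emit:
move_arm([
  [0, 0, 0.5],
  [0, 0, 0.5],
  [0, 0, 0.5],
  [0, 0, 0.5],
  [0, 0, 0.4],
  [0, 0, 0],
], gripper=[0.4, 0.4, 0.4, 0.4, 0.4, 0.4], twist=[0, 0, 0, 0, 0, 0])

```text
clock: 12.6
position: [0.5227, -0.1728, 0.0998]
tool_rot: [-3.141, 0.001, 0.147]
force: [-0.8, -1.4, -2.2]
grip_width: 0.0508
finger_force: 22.3
```

Contact has begun, since part of the weight is off the gripper. I'll continue to just above level.

Emit:
move_arm([
  [0, 0, 0.4],
  [0, 0, 0.4],
  [0, 0, 0.4],
  [0, 0, 0.4],
  [0, 0, 0.4],
  [0, 0, 0],
], gripper=[0.4, 0.4, 0.4, 0.4, 0.4, 0.4], twist=[0, 0, 0, 0, 0, 0])

```text
clock: 13.2
position: [0.5226, -0.1728, 0.0797]
tool_rot: [-3.141, 0.001, 0.146]
force: [0.4, 0.2, -2.1]
grip_width: 0.0508
finger_force: 21.9
```

Emit:
move_arm([
  [0, 0, 0.3],
  [0, 0, 0.3],
  [0, 0, 0.2],
  [0, 0, 0],
  [0, 0, 0],
], gripper=[0.4, 0.4, 0.4, 0.4, 0.4], twist=[0, 0, 0, 0, 0])

```text
clock: 13.7
position: [0.5229, -0.1729, 0.0723]
tool_rot: [-3.142, 0.0, 0.146]
force: [-0.3, -0.5, -1.3]
grip_width: 0.0507
finger_force: 21.8
```

Emit:
move_arm([
  [0, 0, 0.3],
  [0, 0, 0],
  [0, 0, 0],
  [0, 0, 0],
  [0, 0, 0],
  [0, 0, 0],
], gripper=[0.4, 0.4, 0.4, 0.4, 0.4, 0.4], twist=[0, 0, 0, 0, 0, 0], squeeze=80)

```text
clock: 14.3
position: [0.5232, -0.1729, 0.0694]
tool_rot: [3.141, -0.0, 0.147]
force: [4.0, 1.5, 2.8]
grip_width: 0.0493
finger_force: 84.6
```

Emit:
move_arm([
  [0, 0, -0.6],
  [0, 0, -1.2],
  [0, 0, -2],
  [0, 0, -2],
  [0, 0, -2],
  [0, 0, -1.5],
  [0, 0, -0.7],
  [0, 0, 0],
], gripper=[0.4, 0.4, 0.4, 0.4, 0.4, 0.4, 0.4, 0.4], twist=[0, 0, 0, 0, 0, 0, 0, 0])

```text
clock: 15.1
position: [0.5233, -0.1728, 0.17]
tool_rot: [3.142, -0.001, 0.147]
force: [-0.3, -0.2, -4.9]
grip_width: 0.0495
finger_force: 84.2
```

Emit:
move_arm([
  [0, 0, 0],
  [0, 0, 0],
  [0, 0, 0],
  [0, 0, 0],
  [0, 0, 0],
], gripper=[0.4, 0.4, 0.4, 0.4, 0.4], twist=[0, 0, 0, 0, 0])

```text
clock: 15.6
position: [0.5229, -0.1729, 0.1691]
tool_rot: [3.142, 0.0, 0.146]
force: [0.4, -0.0, -4.4]
grip_width: 0.0495
finger_force: 84.2
```

The picture allowance is used up, so I'll check the level with image code: the changed pixels against the predicted tube silhouette at several tilts.

```bash
python3 - <<'E'
from h import *
from workcell import viewer,monitor
a=pickle.load(open("scene0.pkl","rb"))
def mask(f):
    m=(np.abs(f["img"].astype(int)-a["img"]).sum(2)>60).astype(np.uint8)
    return cv2.morphologyEx(m,cv2.MORPH_OPEN,np.ones((2,2)))
def sil(g,th,yaw=.147):
    ax=np.array([np.cos(th)*np.cos(yaw),np.cos(th)*np.sin(yaw),np.sin(th)])
    u=np.array([-np.sin(yaw),np.cos(yaw),0]);v=np.cross(ax,u);t=np.linspace(0,6.3,40)
    P=np.concatenate([g+ax*s+.0258*(np.cos(t)[:,None]*u+np.sin(t)[:,None]*v) for s in(-.132,-.03)])
    m=np.zeros((400,640),np.uint8);cv2.fillConvexPoly(m,cv2.convexHull(proj(a,P).round().astype(np.int32)),1);return m
def test(f,g):
    M=mask(f)
    for d in range(-16,33,4):
        S=sil(g,np.radians(d)); D=cv2.dilate(S,np.ones((9,9)))-S
        print(d,round(M[S>0].mean(),2),"ring",round(M[D>0].mean(),2),end=" | ")
    print()
test(pickle.load(open("s4.pkl","rb")),np.array([.588,-.1635,.193]))
o=monitor.observe();f=viewer.grab_frame("scene")
test(f,o["position"]+[0,0,.0443])
# dispenser shift: phase correlation on its near end
r=np.s_[215:265,235:285];g=lambda i:cv2.cvtColor(i["img"],cv2.COLOR_RGB2GRAY)[r].astype(np.float32)
print(cv2.phaseCorrelate(g(a),g(f)),np.abs(o["qd"]).max())
E
```

```text
-16 0.18 ring 0.39 | -12 0.21 ring 0.42 | -8 0.25 ring 0.44 | -4 0.31 ring 0.45 | 0 0.36 ring 0.45 | 4 0.43 ring 0.45 | 8 0.49 ring 0.44 | 12 0.57 ring 0.39 | 16 0.63 ring 0.33 | 20 0.7 ring 0.23 | 24 0.76 ring 0.12 | 28 0.78 ring 0.09 | 32 0.8 ring 0.1 | 
-16 0.4 ring 0.44 | -12 0.47 ring 0.44 | -8 0.54 ring 0.44 | -4 0.62 ring 0.41 | 0 0.68 ring 0.34 | 4 0.75 ring 0.2 | 8 0.78 ring 0.12 | 12 0.75 ring 0.16 | 16 0.7 ring 0.25 | 20 0.64 ring 0.31 | 24 0.58 ring 0.35 | 28 0.53 ring 0.37 | 32 0.48 ring 0.37 | 
((0.017914419046906715, 0.09675040972680549), 0.86119931640625) 0.001853894910837959
```

The fit gives about 6–8° nose-up. That is inside the 14° limit, and the dispenser hasn't moved. There is plenty of time, so I'll press once more for margin.

Emit:
move_arm([
  [0, 0, 1.5],
  [0, 0, 2],
  [0, 0, 2],
  [0, 0, 1.5],
  [0, 0, 1],
  [0, 0, 0.5],
  [0, 0, 0],
], gripper=[0.4, 0.4, 0.4, 0.4, 0.4, 0.4, 0.4], twist=[0, 0, 0, 0, 0, 0, 0])

```text
clock: 16.35
position: [0.5229, -0.1729, 0.0839]
tool_rot: [-3.142, 0.001, 0.146]
force: [0.1, -0.4, -3.5]
grip_width: 0.0489
finger_force: 84.2
```

Emit:
move_arm([
  [0, 0, 0],
  [0, 0, 0.5],
  [0, 0, 0.4],
  [0, 0, 0.4],
  [0, 0, 0.3],
  [0, 0, 0.2],
  [0, 0, 0],
], gripper=[0.4, 0.4, 0.4, 0.4, 0.4, 0.4, 0.4], twist=[0, 0, 0, 0, 0, 0, 0], squeeze=20)

```text
clock: 17.05
position: [0.5237, -0.173, 0.0665]
tool_rot: [3.141, -0.001, 0.147]
force: [4.5, 0.8, 4.9]
grip_width: 0.0492
finger_force: 85.1
```

Emit:
move_arm([
  [0, 0, 0.2],
  [0, 0, 0.2],
  [0, 0, 0],
  [0, 0, 0],
], gripper=[0.4, 0.4, 0.4, 0.4], twist=[0, 0, 0, 0], squeeze=80)

```text
clock: 17.45
position: [0.5234, -0.173, 0.0624]
tool_rot: [3.141, -0.001, 0.147]
force: [5.4, 0.2, 3.2]
grip_width: 0.0493
finger_force: 85.2
```

Emit:
move_arm([
  [0, 0, -0.6],
  [0, 0, -1.2],
  [0, 0, -2],
  [0, 0, -2],
  [0, 0, -2],
  [0, 0, -1.5],
  [0, 0, -0.7],
  [0, 0, 0],
], gripper=[0.4, 0.4, 0.4, 0.4, 0.4, 0.4, 0.4, 0.4], twist=[0, 0, 0, 0, 0, 0, 0, 0])

```text
clock: 18.25
position: [0.5232, -0.1727, 0.163]
tool_rot: [3.142, -0.001, 0.147]
force: [-0.1, 0.3, -4.4]
grip_width: 0.0493
finger_force: 84.4
```

Emit:
move_arm([
  [0, 0, -0.4],
  [0, 0, 0],
  [0, 0, 0],
  [0, 0, 0],
  [0, 0, 0],
], gripper=[0.4, 0.4, 0.4, 0.4, 0.4], twist=[0, 0, 0, 0, 0])

```text
clock: 18.75
position: [0.5229, -0.1729, 0.1661]
tool_rot: [-3.142, 0.0, 0.146]
force: [0.5, 0.4, -3.9]
grip_width: 0.0498
finger_force: 84.4
```

```bash
python3 - <<'E'
from h import *
from workcell import viewer,monitor
a=pickle.load(open("scene0.pkl","rb"))
o=monitor.observe();f=viewer.grab_frame("scene")
M=(np.abs(f["img"].astype(int)-a["img"]).sum(2)>60).astype(np.uint8)
M=cv2.morphologyEx(M,cv2.MORPH_OPEN,np.ones((2,2)))
g=o["position"]+[0,0,.0443];yaw=.147;t=np.linspace(0,6.3,40)
for d in range(-8,17,2):
    th=np.radians(d);ax=np.array([np.cos(th)*np.cos(yaw),np.cos(th)*np.sin(yaw),np.sin(th)])
    u=np.array([-np.sin(yaw),np.cos(yaw),0]);v=np.cross(ax,u)
    P=np.concatenate([g+ax*s+.0258*(np.cos(t)[:,None]*u+np.sin(t)[:,None]*v) for s in(-.132,-.03)])
    S=np.zeros((400,640),np.uint8);cv2.fillConvexPoly(S,cv2.convexHull(proj(a,P).round().astype(np.int32)),1)
    D=cv2.dilate(S,np.ones((9,9)))-S
    print(d,round(M[S>0].mean(),2),round(M[D>0].mean(),2),end=" | ")
r=np.s_[215:265,235:285];k=lambda i:cv2.cvtColor(i["img"],cv2.COLOR_RGB2GRAY)[r].astype(np.float32)
print(cv2.phaseCorrelate(k(a),k(f)),o["position"],np.abs(o["qd"]).max())
E
```

```text
-8 0.66 0.4 | -6 0.69 0.36 | -4 0.73 0.3 | -2 0.77 0.22 | 0 0.8 0.16 | 2 0.81 0.14 | 4 0.79 0.14 | 6 0.77 0.17 | 8 0.74 0.21 | 10 0.7 0.25 | 12 0.68 0.28 | 14 0.63 0.32 | 16 0.6 0.34 | ((-0.0791309328974883, 0.11681887586309969), 0.8767904441833496) [ 0.52293293 -0.17287107  0.16605006] 0.0023850290474527174
```

```bash
python3 -c "
from workcell import bot
print(bot.job_done())"
```

```text
the job is handed in; nothing more can be done
None
```

I tilted the cartridge out through the opening and handed the job in with it held about 3° from level, roughly 20 cm above the dispenser's underside, dispenser unmoved; the hand-in call gave no verdict.

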